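Level the school balance by sharing out look-alike sample jars

ROBOT

A 6-joint arm with a two-finger parallel gripper is mounted at the origin on the work surface. World frame = base frame: x ahead of the robot, y to its left, z up, the work surface at z = 0. Lengths are in m, angles in degrees, forces in N, time in s.
With the tool pointing down it reaches from about 0.4 to 0.825 m from the base axis. Payload 7 kg.
Tool frame: the origin (TCP) lies at the very end of the fingers, on their centre line; the grasp point (between the pads) lies behind it (r.grasp_offset is the z of the grasp point in the tool frame, in m); z points along the fingers, y is the direction in which the jaws open and shut (so a half turn about z gives the same grasp; the last joint's range is limited). The gripper opens to 88 mm and grips with 3 to 60 N. Pads are 19 mm wide; open, the fingers measure 130 mm over their backs; the gripper's body (78 mm by 193 mm) begins 47 mm behind the grasp point.
Start: joints at [-55.056, 20.546, 0.682, 0, -70.136, -16.507], TCP at [0.213, -0.64, 0.227] pointing down, gripper open.
Joint ranges: [-176.03, 176.03], [-82.01, 121.73], [-58.28, 71.71], [-173.87, 95.51], [-174.79, -0.11], [-173.66, 173.66]. Speed limits (degrees/s): [136.94, 136.94, 172.46, 180, 180, 180].

INTERFACE

Orientations are given as [roll, pitch, yaw] about the fixed x, y, z axes, in that order (R = Rz(yaw) Ry(pitch) Rx(roll)).
In Python, from plant import r gives the robot as it stands. The module is installed in compiled form; this text tells all that it offers.
- The arm moves only by the tool servo_tool, never from a script. Its argument "targets" is a list of rows, each an object of numbers: "dx", "dy", "dz": the shift along the world's x, y, z in cm; "spin": the turn about the world's z in rad; "grip": the opening in per cent of the stroke, from 0 (shut) to 100 (fully open). A call has exactly 10 rows; each row is the pose to reach, as a shift and turn from the pose commanded when the call began; what a row does not reach only later rows make up. A row lasts 1/12 s, in which the tool goes at most 41.7 mm and 7.16 degrees, less where a joint would pass 70% of its speed; a pose out of reach is approached as far as the arm can. A call with a gripper value outside its range is refused whole. The fingers move at their own pace and stop on an object; "squeeze" is the grip in N (left out, the last holds). Time passes only in rows, so rows that repeat a pose let the fingers close, or fill a call up. It gives the time, the measured TCP pose, the force and the opening at its end, in the units of the state.
- r.get_state(): the state, without advancing time (a new reading comes with each control period).
- r.capture(name): name is "side" or "top"; returns the picture (400x640x3 uint8, blue, green, red); there is no depth.
- r.get_calibration(name): a dict with "K" (3x3 intrinsics, pixels), "extrinsics" (4x4, takes a point from camera to world coordinates). Camera axes: x right, y down, z forward; pixel columns grow to the right and rows downward; lengths in m; the calibration is good to about 2 mm. A picture is of the moment at which its call begins. get_calibration takes no time and is no camera call.
- r.close_job(): hands the job in, once; it reports no verdict.
Trained networks look in the newest picture that a camera, given by its name, has taken for a name from the list of things; names that differ only in an ending like _2 or _b are one class to them, and where a whole thing is asked for, a point or a joint stands for the part that bears it (a point fixed in the world has none). Each returns a list of dicts, best first, with "p" (0 to 1); they miss things now and then, are a little off and sometimes report something else, mostly with a low value. They report only what shows in the picture. A call takes as long as a camera call. They do not tell look-alikes from the thing itself.
- r.cut_out(name, camera): "mask" (400x640 bool, what is visible of it) and "extent" ([left, top, right, bottom] in pixels, round what is visible of it).
The state is a dict: "time_s": time; "joints": joint angles; "qd": joint speeds; "joint_torque": joint torques, N m; "tcp_pos": TCP position; "eef_rot": TCP orientation; "contact_force": force on the tool from outside, world axes, zero at the start; "moment": the same for the moment, N m; "gripper_width": finger opening in m.
Only numpy, scipy, OpenCV 4.12 (cv2) and the standard library are available. Lean on these libraries where they do the work, as an engineer would, in place of code of your own. Each camera call takes 0.05 s, during which the arm holds its last target. There are 200 camera calls.

TASK

The four blue-capped sample jars all stand on one pan of the balance and have to be shared out into two portions of equal weight: move jars between the pans until the balance comes to rest level, with all four jars standing upright in the pans. They look alike but weigh differently, so feel their weight or watch the beam to find out which to move. Do not tip any jar over, and leave the red-capped jar and the other things on the bench where they are.

Things in the scene. Friction and masses are not known exactly. Their poses are not given: they have to be found in the camera images.
- balance: Two-pan school balance, fixed to the bench: blue base plate 170 x 220 mm, a yellow beam across it. Origin on the bench under the pivot. Its x axis runs horizontally along the beam's pivot (pointing away from the robot, give or take the yaw), its y axis along the beam towards the green left pan, z up. The pans stand on parallel links, so they always stay horizontal and only rise and sink; where on a pan a load stands makes no difference.
- beam (a joint): Tilt of the beam, rad: 0 = level, positive = green left pan high (orange right pan heavier), negative = left pan low (left heavier). Stops at +-0.1, where each pan is 13 mm above or below its level height; moderate differences in load (100 g) already put it on the stop, and a light spring brings it level when the loads are equal. It settles within about a second. A red pointer at the front of the base shows the tilt too.
- pan_left_mid (a point): Green tray, left pan (+y side, 130 mm from the pivot), outside 230 mm (along balance x) by 120 mm (along balance y), inner floor 222 x 112 mm, rim 8 mm above the floor. Point: 37.5 mm above the middle of its inner floor (where the centre of a jar standing in the middle would be). With the beam level the inner floor is 105 mm above the bench.
- pan_right_mid (a point): Orange tray, right pan (-y side), same sizes; point likewise 37.5 mm above the middle of its inner floor.
- jar_a_mid (a point): One of four sealed white jars with BLUE caps, round, 38 mm across, 75 mm tall; alike to the eye, each of unknown weight (100 to 400 g). Point: the jar's centre, half-way up. They start in a row along the balance's x on the green left pan, about 54 mm from centre to centre, so the free sides for fingers face the balance's +y and -y.
- jar_b_mid (a point): One of four sealed white jars with BLUE caps, round, 38 mm across, 75 mm tall; alike to the eye, each of unknown weight (100 to 400 g). Point: the jar's centre, half-way up. Any two jars differ by at least 60 g, and which is which changes from run to run.
- jar_c_mid (a point): One of four sealed white jars with BLUE caps, round, 38 mm across, 75 mm tall; alike to the eye, each of unknown weight (100 to 400 g). Point: the jar's centre, half-way up. Two of the jars together weigh the same as the other two, to within 15 g; no other division comes near to balance.
- jar_d_mid (a point): One of four sealed white jars with BLUE caps, round, 38 mm across, 75 mm tall; alike to the eye, each of unknown weight (100 to 400 g). Point: the jar's centre, half-way up.
- spare_jar_mid (a point): Bystander: an empty jar of the same shape (38 mm across, 75 mm tall) but with a RED cap, on the bench beside the balance; not part of the job. Point: its centre, half-way up.
- bottle_1: Bystander: clear drink bottle with a blue cap, 58 mm across, 160 mm tall, to the left and beyond the balance; origin at the centre of its foot.
- bottle_2: Bystander: a second such bottle beside it; origin at the centre of its foot.
- dumbbell: Bystander: dark grey hexagonal dumbbell lying on the bench to the right of the balance, 175 mm long, 72 mm high, 2 kg; origin on the bench under its middle.
- pen_yellow: Bystander: yellow marker pen, 130 mm long, 12 mm thick, on the bench between robot and balance; origin on its underside near the middle.
- pen_blue: Bystander: blue pen of the same size near the yellow one; origin on its underside near the middle.
- mortar: Bystander: white bowl, 100 mm across, 50 mm tall, on the bench to the left; origin at the centre of its foot.
Things that resemble listed ones, but are neither listed nor needed, are in the scene too. Leave any yellow look-alike of the part that bears jar_d_mid alone.

How it is judged:
By the outcome, as a careful person would: the job done as asked, in the order asked, and still so for the second after the job is handed in, with the robot touching nothing.
It also fails if it takes over 72 s, if anything falls off the work surface, if the arm or the gripper's body presses on something with over 40 N, if the wrist force passes 120 N, or if a joint passes its speed limit or range.

## Working session

There is one attempt and no reset: what is moved stays moved. The work goes in short steps, Python scripts to look and compute and a tool call to move; the robot and the scene stay as the last step left them, time stands still between calls to the robot, and variables do not carry over. Pictures are saved under pics/ and viewed, about 8 in all and at most 12, crops included, and the job is handed in when it is done.

Besides the shell and the picture viewer there is one more tool, called by a JSON object that holds its "api" and its "payload". servo_tool: Moves the arm, as the interface text tells. Its arguments: {"type":"object","properties":{"targets":{"type":"array"},"squeeze":{"type":"number"}},"required":["targets"]}

```bash
mkdir -p pics; cat > h.py <<'E'
import numpy as np, cv2
from plant import r
def ray(cam,u,v):
    c=r.get_calibration(cam);K=np.array(c["K"]);T=np.array(c["extrinsics"])
    d=T[:3,:3]@np.linalg.inv(K)@np.array([u,v,1.]);return T[:3,3],d
def atz(cam,u,v,z):
    o,d=ray(cam,u,v);return o+d*(z-o[2])/d[2]
def proj(cam,p):
    c=r.get_calibration(cam);K=np.array(c["K"]);T=np.linalg.inv(np.array(c["extrinsics"]))
    q=K@(T[:3,:3]@np.array(p)+T[:3,3]);return q[:2]/q[2]
E
python3 - <<'E'
from h import *
t=r.capture("top");s=r.capture("side")
cv2.imwrite("pics/t0.png",t);cv2.imwrite("pics/s0.png",s)
for c in("top","side"):
    print(c,np.array(r.get_calibration(c)["extrinsics"]).round(3).tolist(),np.array(r.get_calibration(c)["K"]).round(1).tolist())
    for n in("jar_a_mid","pan_left_mid","pan_right_mid","balance","beam"):
        try:
            for d in r.cut_out(n,c): print(n,round(d["p"],2),d["extent"],int(d["mask"].sum()))
        except Exception as e: print(n,e)
st=r.get_state();print({k:np.round(v,3).tolist() for k,v in st.items()},r.grasp_offset)
E
```

```text
top [[0.013, -0.986, 0.169, 0.402], [-1.0, -0.014, -0.005, 0.026], [0.008, -0.169, -0.986, 1.238], [0.0, 0.0, 0.0, 1.0]] [[452.5, 0.0, 324.5], [0.0, 452.5, 196.4], [0.0, 0.0, 1.0]]
jar_a_mid 0.69 [281.8, 189.0, 300.6, 212.2] 235
pan_right_mid 0.63 [369.2, 162.9, 423.9, 254.5] 4451
balance 0.48 [275.9, 269.6, 323.9, 291.1] 199
beam 0.68 [277.2, 171.8, 297.7, 193.7] 284
beam 0.62 [266.6, 160.4, 419.4, 255.7] 8009
beam 0.34 [274.9, 271.2, 323.7, 289.9] 231
side [[-0.988, -0.121, 0.096, 0.466], [-0.155, 0.754, -0.638, 0.672], [0.005, -0.645, -0.764, 0.885], [0.0, 0.0, 0.0, 1.0]] [[419.0, 0.0, 319.8], [0.0, 419.0, 194.9], [0.0, 0.0, 1.0]]
jar_a_mid 0.89 [299.7, 200.1, 318.8, 233.1] 488
jar_a_mid 0.6 [321.9, 204.6, 338.8, 235.3] 485
jar_a_mid 0.59 [329.0, 347.9, 378.0, 398.3] 2130
jar_a_mid 0.54 [379.2, 227.3, 396.6, 272.3] 243
jar_a_mid 0.32 [276.0, 198.9, 293.0, 229.3] 496
pan_left_mid 0.85 [265.2, 198.4, 369.1, 249.7] 2524
pan_left_mid 0.46 [329.2, 349.5, 375.2, 400.0] 2206
pan_left_mid 0.4 [206.6, 226.0, 238.6, 275.9] 1035
pan_right_mid 0.91 [280.5, 124.7, 369.8, 160.9] 2913
balance 0.61 [267.5, 124.0, 369.1, 253.4] 7477
balance 0.38 [202.1, 298.4, 238.5, 354.7] 1335
beam 0.78 [267.4, 121.0, 368.3, 251.6] 6030
beam 0.55 [370.0, 181.8, 407.8, 202.5] 224
{'time_s': 0.6, 'joints': [-55.056, 20.546, 0.681, -0.0, -70.135, -16.506], 'qd': [-0.078, 0.026, -0.018, -0.118, -0.001, -0.054], 'joint_torque': [0.001, -58.199, 29.318, 7.0, 0.012, -0.0], 'tcp_pos': [0.213, -0.64, 0.227], 'eef_rot': [-179.999, 0.001, -161.562], 'contact_force': [0.028, -0.512, 0.2], 'moment': [0.038, -0.019, -0.01], 'gripper_width': 0.087} -0.0188
```

View pics/t0.png

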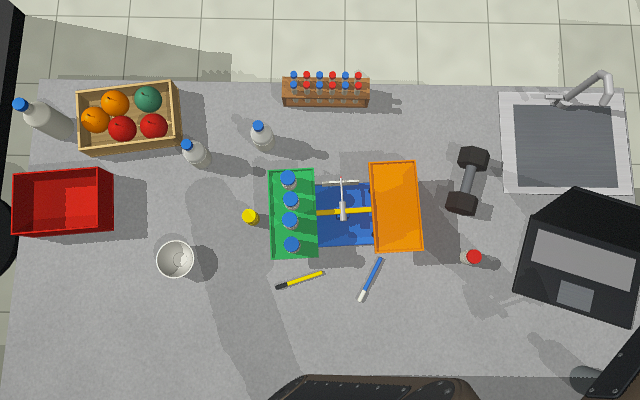

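View pics/s0.png

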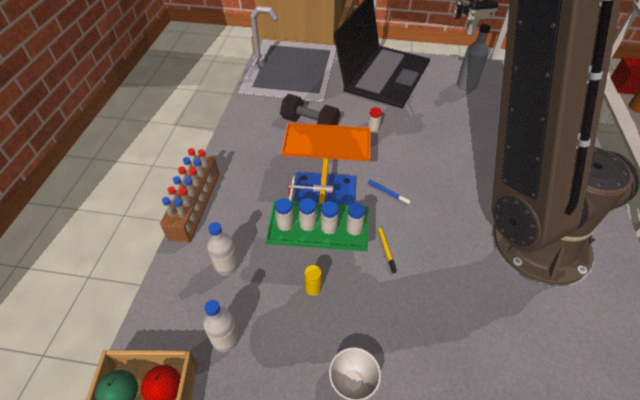

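The top view shows four blue caps on the green pan at (288,178), (291,199), (289,219) and (292,244). The orange pan is empty, with its centre near (396,207). The yellow look-alike at (249,216) and the red cap at (474,257) are to be left alone. A post stands mid-balance at (342,200).

```bash
cat >> h.py <<'E'
def caps(img,box):
    x0,y0,x1,y1=box;h=cv2.cvtColor(img,cv2.COLOR_BGR2HSV)
    m=cv2.inRange(h,(100,120,60),(120,255,255));k=np.zeros_like(m);k[y0:y1,x0:x1]=m[y0:y1,x0:x1]
    k=cv2.morphologyEx(k,cv2.MORPH_OPEN,np.ones((3,3),np.uint8))
    n,l,s,c=cv2.connectedComponentsWithStats(k)
    return [(c[i],s[i].tolist()) for i in range(1,n) if s[i,4]>40]
E
python3 - <<'E'
from h import *
t=cv2.imread("pics/t0.png");s=cv2.imread("pics/s0.png")
for c,st in caps(t,(265,160,318,262)):
    # disc top approx: use bbox width/col centre, and top row for far edge
    print("T",c.round(1),st,atz("top",*c,0.163).round(4))
for c,st in caps(s,(265,190,372,240)): print("S",c.round(1),st,atz("side",*c,0.160).round(4))
h=cv2.cvtColor(t,cv2.COLOR_BGR2HSV)
for nm,lo,hi,z,box in(("L",(50,120,40),(75,255,255),.1,(260,160,325,265)),("R",(8,150,80),(20,255,255),.126,(360,150,435,260))):
    m=np.zeros(h.shape[:2],np.uint8);x0,y0,x1,y1=box;m[y0:y1,x0:x1]=cv2.inRange(h,lo,hi)[y0:y1,x0:x1]
    b=cv2.boxPoints(cv2.minAreaRect(cv2.findNonZero(m)))
    P=np.array([atz("top",*p,z) for p in b]);print(nm,b.round(1).tolist(),P.round(4)[:,:2].tolist(),P.mean(0).round(4),
     [np.linalg.norm(P[i]-P[i-1]).round(3) for i in range(4)])
big=np.vstack([cv2.resize(t[150:270,255:435],None,fx=4,fy=4,interpolation=cv2.INTER_CUBIC)])
cv2.imwrite("pics/c1.png",big)
E
```

```text
T [287.2 177.2] [280, 170, 15, 15, 179] [0.6321 0.1117 0.163 ]
T [290.1 198.5] [283, 192, 15, 14, 174] [0.5798 0.1034 0.163 ]
T [289. 219.] [282, 212, 15, 15, 178] [0.53   0.1046 0.163 ]
T [291.1 243.8] [284, 237, 15, 15, 182] [0.4712 0.0982 0.163 ]
S [306.5 200.1] [295, 190, 24, 24, 443] [0.5836 0.0865 0.16  ]
S [341.9 203.6] [321, 190, 44, 29, 804] [0.5039 0.0837 0.16  ]
S [282.8 205.6] [275, 198, 17, 16, 211] [0.6325 0.1104 0.16  ]
L [[265.70001220703125, 169.6999969482422], [313.3999938964844, 167.1999969482422], [318.1000061035156, 256.70001220703125], [270.3999938964844, 259.20001220703125]] [[0.6645, 0.1726], [0.673, 0.0499], [0.444, 0.0342], [0.4362, 0.1528]] [0.5544 0.1024 0.1   ] [np.float64(0.229), np.float64(0.123), np.float64(0.23), np.float64(0.119)]
R [[357.3999938964844, 163.0], [415.20001220703125, 157.60000610351562], [423.79998779296875, 249.89999389648438], [366.1000061035156, 255.3000030517578]] [[0.6794, -0.0617], [0.6957, -0.2082], [0.4631, -0.2247], [0.448, -0.0831]] [ 0.5715 -0.1444  0.126 ] [np.float64(0.232), np.float64(0.147), np.float64(0.233), np.float64(0.142)]
```

View pics/c1.png

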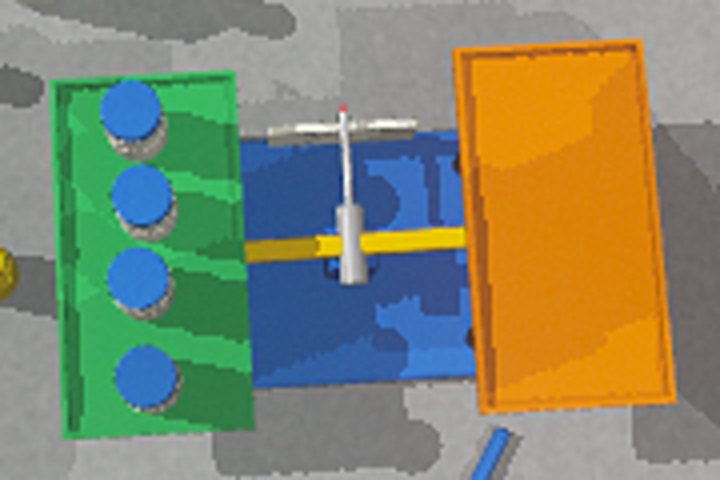

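The crop confirms four blue-capped jars on the green pan, which is down, with the orange pan empty. The balance yaw is about 4°. Jars in world (x, y): J1 (.632,.112), J2 (.580,.103), J3 (.530,.105), J4 (.471,.098). The right pan centre is about (.572,-.157). I'll weigh each jar by lifting it. Since two jars equal the other two, the pairing must be the lightest and heaviest against the middle two.

{"api": "servo_tool", "payload": {"targets": [{"dz":4,"spin":-0.1,"grip":100},{"dz":7.3,"spin":-0.2,"grip":100},{"dx":1.3,"dy":3.7,"dz":7.3,"spin":-0.252,"grip":100},{"dx":2.6,"dy":7.4,"dz":7.3,"spin":-0.252,"grip":100},{"dx":3.9,"dy":11.1,"dz":7.3,"spin":-0.252,"grip":100},{"dx":5.2,"dy":14.8,"dz":7.3,"spin":-0.252,"grip":100},{"dx":6.5,"dy":18.5,"dz":7.3,"spin":-0.252,"grip":100},{"dx":7.8,"dy":22.2,"dz":7.3,"spin":-0.252,"grip":100},{"dx":9.1,"dy":25.9,"dz":7.3,"spin":-0.252,"grip":100},{"dx":10.4,"dy":29.6,"dz":7.3,"spin":-0.252,"grip":100}], "squeeze": 20}}

```text
validation failed for argument at $.ta...
```

{"api": "servo_tool", "payload": {"targets": [{"dx":0,"dy":0,"dz":4,"spin":-0.1,"grip":100},{"dx":0,"dy":0,"dz":7.3,"spin":-0.2,"grip":100},{"dx":1.3,"dy":3.7,"dz":7.3,"spin":-0.252,"grip":100},{"dx":2.6,"dy":7.4,"dz":7.3,"spin":-0.252,"grip":100},{"dx":3.9,"dy":11.1,"dz":7.3,"spin":-0.252,"grip":100},{"dx":5.2,"dy":14.8,"dz":7.3,"spin":-0.252,"grip":100},{"dx":6.5,"dy":18.5,"dz":7.3,"spin":-0.252,"grip":100},{"dx":7.8,"dy":22.2,"dz":7.3,"spin":-0.252,"grip":100},{"dx":9.1,"dy":25.9,"dz":7.3,"spin":-0.252,"grip":100},{"dx":10.4,"dy":29.6,"dz":7.3,"spin":-0.252,"grip":100}], "squeeze": 20}}

```text
time_s: 1.43
tcp_pos: [0.3175, -0.3427, 0.2998]
eef_rot: [-180.0, 0.0, -176.0]
contact_force: [1.3, 0.1, 0.1]
gripper_width: 0.0877
```

{"api": "servo_tool", "payload": {"targets": [{"dx":1.35,"dy":3.9,"dz":0,"spin":0,"grip":100},{"dx":2.7,"dy":7.8,"dz":0,"spin":0,"grip":100},{"dx":4.05,"dy":11.7,"dz":0,"spin":0,"grip":100},{"dx":5.4,"dy":15.6,"dz":0,"spin":0,"grip":100},{"dx":6.75,"dy":19.5,"dz":0,"spin":0,"grip":100},{"dx":8.1,"dy":23.4,"dz":0,"spin":0,"grip":100},{"dx":9.45,"dy":27.3,"dz":0,"spin":0,"grip":100},{"dx":10.8,"dy":31.2,"dz":0,"spin":0,"grip":100},{"dx":12.15,"dy":35.1,"dz":0,"spin":0,"grip":100},{"dx":13.5,"dy":39.0,"dz":0,"spin":0,"grip":100}]}}

```text
time_s: 2.27
tcp_pos: [0.4525, 0.0479, 0.3002]
eef_rot: [180.0, 0.1, -176.0]
contact_force: [2.2, -0.9, 0.9]
gripper_width: 0.0878
```

{"api": "servo_tool", "payload": {"targets": [{"dx":1.1,"dy":3.0,"dz":0,"spin":0,"grip":100},{"dx":1.85,"dy":5.0,"dz":-2,"spin":0,"grip":100},{"dx":1.85,"dy":5.0,"dz":-6,"spin":0,"grip":100},{"dx":1.85,"dy":5.0,"dz":-8,"spin":0,"grip":100},{"dx":1.85,"dy":5.0,"dz":-10,"spin":0,"grip":100},{"dx":1.85,"dy":5.0,"dz":-10,"spin":0,"grip":100},{"dx":1.85,"dy":5.0,"dz":-10,"spin":0,"grip":100},{"dx":1.85,"dy":5.0,"dz":-10,"spin":0,"grip":100},{"dx":1.85,"dy":5.0,"dz":-10,"spin":0,"grip":100},{"dx":1.85,"dy":5.0,"dz":-10,"spin":0,"grip":100}]}}

```text
time_s: 3.1
tcp_pos: [0.4717, 0.0959, 0.201]
eef_rot: [179.9, 0.1, -176.0]
contact_force: [0.6, 0.1, -0.7]
gripper_width: 0.0876
```

```bash
python3 - <<'E'
from h import *
s=r.capture("side");
F=[]
for i in range(4): F.append(r.get_state()["contact_force"][2]); t=r.capture("top")
print(F)
cv2.imwrite("pics/c2.png",np.hstack([cv2.resize(s[150:290,230:410],(540,420)),cv2.resize(t[140:280,240:326],(258,420))]))
E
```

```text
[np.float64(0.7261748881510175), np.float64(-0.2539296536645737), np.float64(-0.026219729275074783), np.float64(0.047285022831991264)]
```

View pics/c2.png

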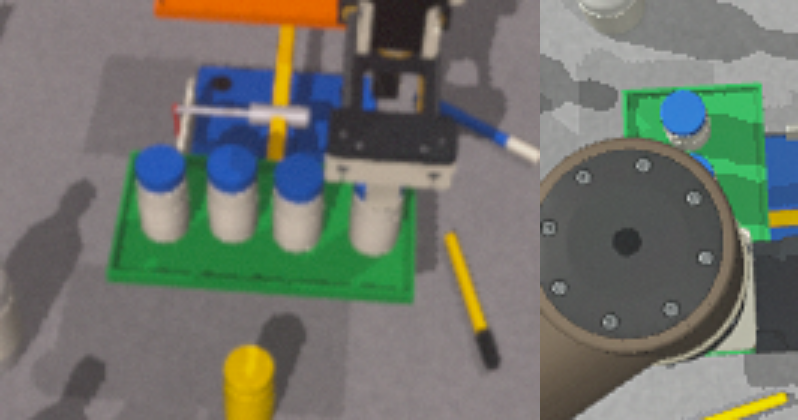

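The fingers stand over J4, the nearest jar, and are aligned with it. Next I descend, grip and lift.

{"api": "servo_tool", "payload": {"targets": [{"dx":0,"dy":0.1,"dz":-3,"spin":0,"grip":100},{"dx":0,"dy":0.1,"dz":-6,"spin":0,"grip":100},{"dx":0,"dy":0.1,"dz":-7.6,"spin":0,"grip":100},{"dx":0,"dy":0.1,"dz":-7.6,"spin":0,"grip":30},{"dx":0,"dy":0.1,"dz":-7.6,"spin":0,"grip":30},{"dx":0,"dy":0.1,"dz":-7.6,"spin":0,"grip":30},{"dx":0,"dy":0.1,"dz":-7.6,"spin":0,"grip":30},{"dx":0,"dy":0.1,"dz":-7.6,"spin":0,"grip":30},{"dx":0,"dy":0.1,"dz":-7.6,"spin":0,"grip":30},{"dx":0,"dy":0.1,"dz":-7.6,"spin":0,"grip":30}], "squeeze": 20}}

```text
time_s: 4.18
tcp_pos: [0.4712, 0.0968, 0.1242]
eef_rot: [180.0, 0.1, -176.0]
contact_force: [-0.7, 0.4, -0.2]
gripper_width: 0.0465
```

{"api": "servo_tool", "payload": {"targets": [{"dx":0,"dy":0,"dz":0,"spin":0,"grip":30},{"dx":0,"dy":0,"dz":0,"spin":0,"grip":30},{"dx":0,"dy":0,"dz":0,"spin":0,"grip":30},{"dx":0,"dy":0,"dz":2,"spin":0,"grip":30},{"dx":0,"dy":0,"dz":5,"spin":0,"grip":30},{"dx":0,"dy":0,"dz":9,"spin":0,"grip":30},{"dx":0,"dy":0,"dz":13,"spin":0,"grip":30},{"dx":0,"dy":0,"dz":13,"spin":0,"grip":30},{"dx":0,"dy":0,"dz":13,"spin":0,"grip":30},{"dx":0,"dy":0,"dz":13,"spin":0,"grip":30}]}}

```text
time_s: 5.02
tcp_pos: [0.47, 0.0965, 0.2525]
eef_rot: [180.0, -0.1, -176.0]
contact_force: [0.1, -0.1, -4.0]
gripper_width: 0.0373
```

```bash
cat >> h.py <<'E'
def weigh(n=12):
    F=[]
    for i in range(n):
        r.capture("top"); s=r.get_state(); F.append([s["contact_force"][2],s["joint_torque"][1],s["joint_torque"][2]])
    F=np.array(F);print(F.mean(0).round(3),(F.std(0)/n**.5).round(3),F[:,0].round(1),s["tcp_pos"],s["gripper_width"],s["time_s"])
E
python3 -c "
from h import *
weigh()"
```

```text
[ -3.481 -32.017  30.509] [0.096 0.129 0.081] [-2.9 -3.8 -3.1 -3.8 -3.5 -3.1 -3.2 -3.5 -4.  -3.6 -3.4 -3.9] [0.47093886 0.09665753 0.25345034] 0.03760342094307424 5.6167
```

{"api": "servo_tool", "payload": {"targets": [{"dx":0.3,"dy":-3,"dz":0,"spin":0,"grip":30},{"dx":0.6,"dy":-7,"dz":0,"spin":0,"grip":30},{"dx":0.9,"dy":-11,"dz":0,"spin":0,"grip":30},{"dx":1.2,"dy":-15,"dz":0,"spin":0,"grip":30},{"dx":1.5,"dy":-19,"dz":0,"spin":0,"grip":30},{"dx":1.8,"dy":-23,"dz":-1,"spin":0,"grip":30},{"dx":2.1,"dy":-25.9,"dz":-3,"spin":0,"grip":30},{"dx":2.1,"dy":-25.9,"dz":-6,"spin":0,"grip":30},{"dx":2.1,"dy":-25.9,"dz":-7.5,"spin":0,"grip":30},{"dx":2.1,"dy":-25.9,"dz":-8.5,"spin":0,"grip":30}]}}

```text
time_s: 6.45
tcp_pos: [0.4906, -0.1631, 0.1663]
eef_rot: [180.0, -0.2, -176.1]
contact_force: [-1.2, 0.9, -3.5]
gripper_width: 0.0373
```

{"api": "servo_tool", "payload": {"targets": [{"dx":0,"dy":0,"dz":-0.7,"spin":0,"grip":30},{"dx":0,"dy":0,"dz":-1.2,"spin":0,"grip":30},{"dx":0,"dy":0,"dz":-1.5,"spin":0,"grip":30},{"dx":0,"dy":0,"dz":-1.7,"spin":0,"grip":30},{"dx":0,"dy":0,"dz":-1.8,"spin":0,"grip":30},{"dx":0,"dy":0,"dz":-1.8,"spin":0,"grip":30},{"dx":0,"dy":0,"dz":-1.8,"spin":0,"grip":30},{"dx":0,"dy":0,"dz":-1.8,"spin":0,"grip":30},{"dx":0,"dy":0,"dz":-1.8,"spin":0,"grip":30},{"dx":0,"dy":0,"dz":-1.8,"spin":0,"grip":30}]}}

```text
time_s: 7.28
tcp_pos: [0.4921, -0.1623, 0.1508]
eef_rot: [-180.0, 0.0, -176.0]
contact_force: [0.5, 0.1, -3.2]
gripper_width: 0.0372
```

```bash
python3 - <<'E'
from h import *
s=r.capture("side");cv2.imwrite("pics/s3.png",cv2.resize(s[90:270,220:420],(800,600))[:, :][:600])
weigh(3)
E
```

```text
[ -3.572 -40.964  26.93 ] [0.225 0.001 0.003] [-3.3 -3.3 -4.1] [ 0.49195523 -0.16238273  0.15057799] 0.03752708891930125 7.4833
```

View pics/s3.png

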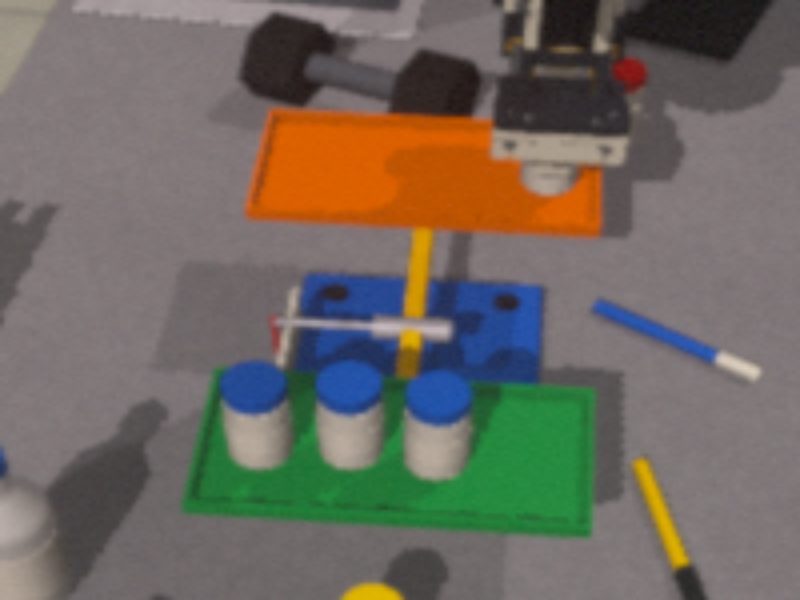

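The jar hangs over the near end of the orange pan, still carrying its full weight. I'll lower a little more.

{"api": "servo_tool", "payload": {"targets": [{"dx":0,"dy":0,"dz":-0.1,"spin":0,"grip":30},{"dx":0,"dy":0,"dz":-0.2,"spin":0,"grip":30},{"dx":0,"dy":0,"dz":-0.3,"spin":0,"grip":30},{"dx":0,"dy":0,"dz":-0.3,"spin":0,"grip":30},{"dx":0,"dy":0,"dz":-0.3,"spin":0,"grip":30},{"dx":0,"dy":0,"dz":-0.3,"spin":0,"grip":30},{"dx":0,"dy":0,"dz":-0.3,"spin":0,"grip":30},{"dx":0,"dy":0,"dz":-0.3,"spin":0,"grip":30},{"dx":0,"dy":0,"dz":-0.3,"spin":0,"grip":30},{"dx":0,"dy":0,"dz":-0.3,"spin":0,"grip":30}]}}

```text
time_s: 8.32
tcp_pos: [0.4921, -0.1625, 0.1477]
eef_rot: [-180.0, 0.0, -176.0]
contact_force: [-0.3, -3.1, 1.7]
gripper_width: 0.0376
```

{"api": "servo_tool", "payload": {"targets": [{"dx":0,"dy":0,"dz":0,"spin":0,"grip":100},{"dx":0,"dy":0,"dz":0,"spin":0,"grip":100},{"dx":0,"dy":0,"dz":0,"spin":0,"grip":100},{"dx":0,"dy":0,"dz":0,"spin":0,"grip":100},{"dx":0,"dy":0,"dz":0,"spin":0,"grip":100},{"dx":0,"dy":0,"dz":1,"spin":0,"grip":100},{"dx":0,"dy":0,"dz":3,"spin":0,"grip":100},{"dx":0,"dy":0,"dz":6,"spin":0,"grip":100},{"dx":0,"dy":0,"dz":9,"spin":0,"grip":100},{"dx":0,"dy":0,"dz":9,"spin":0,"grip":100}]}}

```text
time_s: 9.15
tcp_pos: [0.4949, -0.163, 0.2445]
eef_rot: [-179.9, 0.5, -175.9]
contact_force: [1.1, -0.4, 0.7]
gripper_width: 0.0874
```

{"api": "servo_tool", "payload": {"targets": [{"dx":0.5,"dy":3,"dz":0,"spin":0,"grip":100},{"dx":1.1,"dy":7,"dz":0,"spin":0,"grip":100},{"dx":1.7,"dy":11,"dz":0,"spin":0,"grip":100},{"dx":2.3,"dy":15,"dz":0,"spin":0,"grip":100},{"dx":2.9,"dy":19,"dz":0,"spin":0,"grip":100},{"dx":3.5,"dy":23,"dz":0,"spin":0,"grip":100},{"dx":3.8,"dy":26,"dz":-1,"spin":0,"grip":100},{"dx":3.8,"dy":26.7,"dz":-3,"spin":0,"grip":100},{"dx":3.8,"dy":26.7,"dz":-3.5,"spin":0,"grip":100},{"dx":3.8,"dy":26.7,"dz":-3.5,"spin":0,"grip":100}]}}

```text
time_s: 9.98
tcp_pos: [0.5289, 0.1047, 0.2013]
eef_rot: [-179.9, -0.2, -175.9]
contact_force: [-0.6, -0.9, 0.2]
gripper_width: 0.0881
```

{"api": "servo_tool", "payload": {"targets": [{"dx":0.1,"dy":0,"dz":-3,"spin":0,"grip":70},{"dx":0.1,"dy":0,"dz":-6,"spin":0,"grip":70},{"dx":0.1,"dy":0,"dz":-7.6,"spin":0,"grip":70},{"dx":0.1,"dy":0,"dz":-7.6,"spin":0,"grip":30},{"dx":0.1,"dy":0,"dz":-7.6,"spin":0,"grip":30},{"dx":0.1,"dy":0,"dz":-7.6,"spin":0,"grip":30},{"dx":0.1,"dy":0,"dz":-7.6,"spin":0,"grip":30},{"dx":0.1,"dy":0,"dz":-7.6,"spin":0,"grip":30},{"dx":0.1,"dy":0,"dz":-7.6,"spin":0,"grip":30},{"dx":0.1,"dy":0,"dz":-7.6,"spin":0,"grip":30}]}}

```text
time_s: 10.82
tcp_pos: [0.5318, 0.1047, 0.1279]
eef_rot: [180.0, 0.1, -176.0]
contact_force: [-0.1, -0.4, 7.4]
gripper_width: 0.0374
```

{"api": "servo_tool", "payload": {"targets": [{"dx":0,"dy":0,"dz":0,"spin":0,"grip":30},{"dx":0,"dy":0,"dz":0,"spin":0,"grip":30},{"dx":0,"dy":0,"dz":1,"spin":0,"grip":30},{"dx":0,"dy":0,"dz":2,"spin":0,"grip":30},{"dx":0,"dy":0,"dz":3,"spin":0,"grip":30},{"dx":0,"dy":0,"dz":3,"spin":0,"grip":30},{"dx":0,"dy":0,"dz":3,"spin":0,"grip":30},{"dx":0,"dy":0,"dz":3,"spin":0,"grip":30},{"dx":0,"dy":0,"dz":3,"spin":0,"grip":30},{"dx":0,"dy":0,"dz":3,"spin":0,"grip":30}]}}

```text
time_s: 11.65
tcp_pos: [0.5306, 0.1045, 0.156]
eef_rot: [-180.0, -0.1, -176.0]
contact_force: [0.2, 0.6, -2.1]
gripper_width: 0.0373
```

```bash
python3 -c "
from h import *
weigh()"
```

```text
[ -2.084 -43.191  26.73 ] [0.136 0.018 0.003] [-1.6 -2.8 -2.3 -2.7 -1.9 -2.4 -2.2 -1.8 -2.4 -2.2 -1.4 -1.2] [0.53096331 0.10468416 0.15656628] 0.03727287823348472 12.25
```

```bash
python3 - <<'E'
from h import *
s=r.capture("side");cv2.imwrite("pics/s4.png",cv2.resize(s[90:270,220:420],(800,600),interpolation=cv2.INTER_CUBIC))
E
```

```text
(no output)
```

View pics/s4.png

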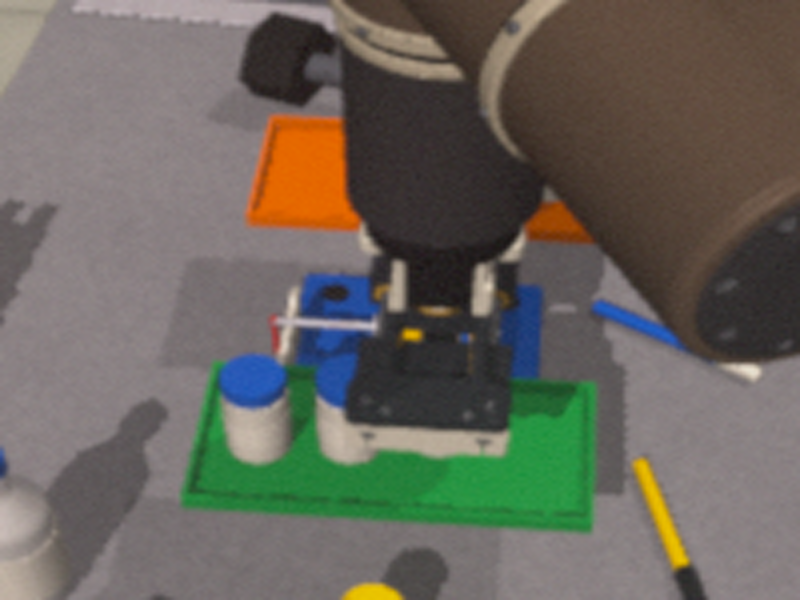

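The green pan has risen about half its travel with J3 lifted, so J1+J2 ≈ J4 plus about 50 g. With J4 ≈ 355 g and J3 ≈ 212 g, that gives {J1, J2} ≈ {131, 274} g. So J4's partner should be the lighter of J1 and J2. I'll put J3 back and weigh J2.

{"api": "servo_tool", "payload": {"targets": [{"dx":0,"dy":0,"dz":-1,"spin":0,"grip":30},{"dx":0,"dy":0,"dz":-1.8,"spin":0,"grip":30},{"dx":0,"dy":0,"dz":-2.3,"spin":0,"grip":30},{"dx":0,"dy":0,"dz":-2.6,"spin":0,"grip":30},{"dx":0,"dy":0,"dz":-2.8,"spin":0,"grip":30},{"dx":0,"dy":0,"dz":-2.9,"spin":0,"grip":30},{"dx":0,"dy":0,"dz":-2.9,"spin":0,"grip":30},{"dx":0,"dy":0,"dz":-2.9,"spin":0,"grip":30},{"dx":0,"dy":0,"dz":-2.9,"spin":0,"grip":30},{"dx":0,"dy":0,"dz":-2.9,"spin":0,"grip":30}]}}

```text
time_s: 13.13
tcp_pos: [0.5308, 0.1044, 0.1281]
eef_rot: [-180.0, -0.0, -176.0]
contact_force: [-3.8, -2.2, 5.1]
gripper_width: 0.0376
```

{"api": "servo_tool", "payload": {"targets": [{"dx":0,"dy":0,"dz":0,"spin":0,"grip":100},{"dx":0,"dy":0,"dz":0,"spin":0,"grip":100},{"dx":0,"dy":0,"dz":0,"spin":0,"grip":100},{"dx":0,"dy":0,"dz":0,"spin":0,"grip":100},{"dx":0,"dy":0,"dz":0,"spin":0,"grip":100},{"dx":0,"dy":0,"dz":2,"spin":0,"grip":100},{"dx":0,"dy":0,"dz":5,"spin":0,"grip":100},{"dx":1,"dy":0,"dz":7,"spin":0,"grip":100},{"dx":4,"dy":0,"dz":7,"spin":0,"grip":100},{"dx":4.9,"dy":0,"dz":7,"spin":0,"grip":100}]}}

```text
time_s: 13.97
tcp_pos: [0.5834, 0.1054, 0.1994]
eef_rot: [179.9, 0.3, -176.0]
contact_force: [0.0, 0.0, 0.0]
gripper_width: 0.0877
```

{"api": "servo_tool", "payload": {"targets": [{"dx":0,"dy":0,"dz":0,"spin":0,"grip":100},{"dx":0,"dy":0,"dz":-3,"spin":0,"grip":100},{"dx":0,"dy":0,"dz":-6,"spin":0,"grip":100},{"dx":0,"dy":0,"dz":-7,"spin":0,"grip":100},{"dx":0,"dy":0,"dz":-7,"spin":0,"grip":100},{"dx":0,"dy":0,"dz":-7,"spin":0,"grip":70},{"dx":0,"dy":0,"dz":-7,"spin":0,"grip":50},{"dx":0,"dy":0,"dz":-7,"spin":0,"grip":30},{"dx":0,"dy":0,"dz":-7,"spin":0,"grip":30},{"dx":0,"dy":0,"dz":-7,"spin":0,"grip":30}]}}

```text
time_s: 14.8
tcp_pos: [0.5804, 0.1049, 0.1287]
eef_rot: [180.0, 0.1, -176.0]
contact_force: [0.3, -0.2, 0.4]
gripper_width: 0.0604
```

{"api": "servo_tool", "payload": {"targets": [{"dx":0,"dy":0,"dz":0,"spin":0,"grip":30},{"dx":0,"dy":0,"dz":0,"spin":0,"grip":30},{"dx":0,"dy":0,"dz":0,"spin":0,"grip":30},{"dx":0,"dy":0,"dz":0,"spin":0,"grip":30},{"dx":0,"dy":0,"dz":1,"spin":0,"grip":30},{"dx":0,"dy":0,"dz":2,"spin":0,"grip":30},{"dx":0,"dy":0,"dz":3,"spin":0,"grip":30},{"dx":0,"dy":0,"dz":3,"spin":0,"grip":30},{"dx":0,"dy":0,"dz":3,"spin":0,"grip":30},{"dx":0,"dy":0,"dz":3,"spin":0,"grip":30}]}}

```text
time_s: 15.63
tcp_pos: [0.5798, 0.1047, 0.1576]
eef_rot: [180.0, 0.0, -176.0]
contact_force: [0.7, -0.1, -1.6]
gripper_width: 0.0375
```

```bash
python3 -c "
from h import *
weigh()"
```

```text
[ -1.462 -49.475  26.976] [0.116 0.052 0.028] [-1.4 -1.7 -1.5 -1.5 -1.  -2.2 -1.3 -1.1 -1.2 -2.2 -1.1 -1.3] [0.57994799 0.10466581 0.15749942] 0.03768464013297763 16.2333
```

J2 ≈ 149 g, so it is the lightest and goes to the orange pan next to J4.

{"api": "servo_tool", "payload": {"targets": [{"dx":0,"dy":0,"dz":4,"spin":0,"grip":30},{"dx":0,"dy":0,"dz":8,"spin":0,"grip":30},{"dx":0,"dy":-1,"dz":10,"spin":0,"grip":30},{"dx":0.1,"dy":-5,"dz":10,"spin":0,"grip":30},{"dx":0.1,"dy":-9,"dz":10,"spin":0,"grip":30},{"dx":0.1,"dy":-13,"dz":10,"spin":0,"grip":30},{"dx":0.2,"dy":-17,"dz":10,"spin":0,"grip":30},{"dx":0.2,"dy":-21,"dz":10,"spin":0,"grip":30},{"dx":0.2,"dy":-24,"dz":10,"spin":0,"grip":30},{"dx":0.2,"dy":-26.1,"dz":9,"spin":0,"grip":30}]}}

```text
time_s: 17.07
tcp_pos: [0.5825, -0.1594, 0.2494]
eef_rot: [-179.9, 0.2, -176.1]
contact_force: [0.3, 0.2, -1.4]
gripper_width: 0.0373
```

{"api": "servo_tool", "payload": {"targets": [{"dx":0,"dy":0,"dz":-3,"spin":0,"grip":30},{"dx":0,"dy":0,"dz":-6,"spin":0,"grip":30},{"dx":0,"dy":0,"dz":-8,"spin":0,"grip":30},{"dx":0,"dy":0,"dz":-8.8,"spin":0,"grip":30},{"dx":0,"dy":0,"dz":-9.2,"spin":0,"grip":30},{"dx":0,"dy":0,"dz":-9.4,"spin":0,"grip":30},{"dx":0,"dy":0,"dz":-9.6,"spin":0,"grip":30},{"dx":0,"dy":0,"dz":-9.8,"spin":0,"grip":30},{"dx":0,"dy":0,"dz":-9.9,"spin":0,"grip":30},{"dx":0,"dy":0,"dz":-9.9,"spin":0,"grip":30}]}}

```text
time_s: 17.9
tcp_pos: [0.5824, -0.1562, 0.1492]
eef_rot: [-180.0, 0.1, -176.0]
contact_force: [0.2, -0.3, -0.7]
gripper_width: 0.0379
```

{"api": "servo_tool", "payload": {"targets": [{"dx":0,"dy":0,"dz":-0.2,"spin":0,"grip":30},{"dx":0,"dy":0,"dz":-0.3,"spin":0,"grip":30},{"dx":0,"dy":0,"dz":-0.4,"spin":0,"grip":30},{"dx":0,"dy":0,"dz":-0.5,"spin":0,"grip":30},{"dx":0,"dy":0,"dz":-0.5,"spin":0,"grip":30},{"dx":0,"dy":0,"dz":-0.5,"spin":0,"grip":30},{"dx":0,"dy":0,"dz":-0.5,"spin":0,"grip":30},{"dx":0,"dy":0,"dz":-0.5,"spin":0,"grip":30},{"dx":0,"dy":0,"dz":-0.5,"spin":0,"grip":30},{"dx":0,"dy":0,"dz":-0.5,"spin":0,"grip":30}]}}

```text
time_s: 18.73
tcp_pos: [0.582, -0.1563, 0.1436]
eef_rot: [180.0, 0.0, -176.0]
contact_force: [-0.0, 0.4, 0.1]
gripper_width: 0.0375
```

{"api": "servo_tool", "payload": {"targets": [{"dx":0,"dy":0,"dz":-0.1,"spin":0,"grip":30},{"dx":0,"dy":0,"dz":-0.2,"spin":0,"grip":30},{"dx":0,"dy":0,"dz":-0.2,"spin":0,"grip":30},{"dx":0,"dy":0,"dz":-0.2,"spin":0,"grip":30},{"dx":0,"dy":0,"dz":-0.2,"spin":0,"grip":100},{"dx":0,"dy":0,"dz":-0.2,"spin":0,"grip":100},{"dx":0,"dy":0,"dz":-0.2,"spin":0,"grip":100},{"dx":0,"dy":0,"dz":-0.2,"spin":0,"grip":100},{"dx":0,"dy":0,"dz":-0.2,"spin":0,"grip":100},{"dx":0,"dy":0,"dz":-0.2,"spin":0,"grip":100}]}}

```text
time_s: 19.57
tcp_pos: [0.582, -0.1563, 0.1416]
eef_rot: [-180.0, -0.0, -176.0]
contact_force: [0.5, -0.1, -0.1]
gripper_width: 0.0722
```

{"api": "servo_tool", "payload": {"targets": [{"dx":0,"dy":0,"dz":0,"spin":0,"grip":100},{"dx":0,"dy":0,"dz":2,"spin":0,"grip":100},{"dx":0,"dy":0,"dz":5,"spin":0,"grip":100},{"dx":0,"dy":0,"dz":9,"spin":0,"grip":100},{"dx":0,"dy":0,"dz":13,"spin":0,"grip":100},{"dx":0,"dy":0,"dz":16,"spin":0,"grip":100},{"dx":-1,"dy":-4,"dz":16,"spin":0,"grip":100},{"dx":-2,"dy":-8,"dz":16,"spin":0,"grip":100},{"dx":-3,"dy":-12,"dz":16,"spin":0,"grip":100},{"dx":-4,"dy":-16,"dz":16,"spin":0,"grip":100}]}}

```text
time_s: 20.4
tcp_pos: [0.5415, -0.3175, 0.3021]
eef_rot: [-180.0, 0.1, -175.9]
contact_force: [2.2, 0.4, 0.1]
gripper_width: 0.0877
```

{"api": "servo_tool", "payload": {"targets": [{"dx":-1,"dy":-4,"dz":1,"spin":0,"grip":100},{"dx":-3,"dy":-6,"dz":1,"spin":0,"grip":100},{"dx":-6,"dy":-6,"dz":1,"spin":0,"grip":100},{"dx":-9,"dy":-6,"dz":1,"spin":0,"grip":100},{"dx":-11,"dy":-6,"dz":1,"spin":0,"grip":100},{"dx":-11,"dy":-6,"dz":1,"spin":0,"grip":100},{"dx":-11,"dy":-6,"dz":1,"spin":0,"grip":100},{"dx":-11,"dy":-6,"dz":1,"spin":0,"grip":100},{"dx":-11,"dy":-6,"dz":1,"spin":0,"grip":100},{"dx":-11,"dy":-6,"dz":1,"spin":0,"grip":100}]}}

```text
time_s: 21.23
tcp_pos: [0.4327, -0.3762, 0.3111]
eef_rot: [180.0, -0.0, -176.0]
contact_force: [0.8, 0.8, -0.0]
gripper_width: 0.0876
```

```bash
python3 - <<'E'
from h import *
s=r.capture("side");t=r.capture("top")
cv2.imwrite("pics/f.png",np.vstack([cv2.resize(s[100:260,250:400],(600,330),interpolation=cv2.INTER_CUBIC)[:, :],cv2.resize(t[150:270,255:435],(600,270))]))
cv2.imwrite("pics/sf.png",s)
for _ in range(10): r.capture("top")
s2=r.capture("side");print("drift",cv2.absdiff(s[100:260,250:400],s2[100:260,250:400]).mean(),r.get_state()["time_s"])
# pan height shift vs start frame
g=lambda i:[np.percentile(np.nonzero(cv2.inRange(cv2.cvtColor(i,cv2.COLOR_BGR2HSV)[y0:y1,x0:x1],lo,hi))[0],99)+y0 for lo,hi,(x0,y0,x1,y1) in(((50,120,40),(75,255,255),(270,190,360,260)),((5,150,80),(20,255,255),(290,110,365,170)))]
print(g(cv2.imread("pics/s0.png")),g(s))
for z0,z1,y in((.092,.105,.16),(.118,.105,-.1)): print(proj("side",(.55,y,z0)),proj("side",(.55,y,z1)))
E
```

```text
drift 2.1263194444444444 21.8833
[np.float64(248.0), np.float64(159.0)] [np.float64(245.0), np.float64(162.0)]
[316.05209896 246.16605357] [316.04259969 242.93905444]
[332.09890658 157.21644418] [331.96167066 160.76098877]
```

View pics/f.png

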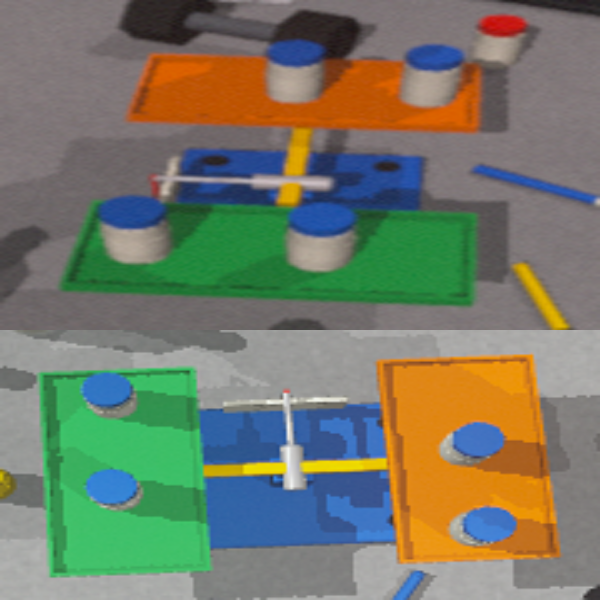

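The final view shows two jars upright in each pan. The green rim is down 3 px and the orange rim 3 px the other way from the stop position, against about 3.2 and 3.5 px expected for level. Every other division would sit on a stop. I'm handing in.

```bash
python3 -c "
from plant import r
print(r.close_job(),r.get_state()['time_s'])"
```

```text
the job is handed in; nothing more can be done
the job is handed in; nothing more can be done
```

The balance came to rest level, as far as the camera resolves, with all four blue-capped jars upright and two in each pan. I handed the job in at about 22 s of the 72 s allowed.

**What I did:** I numbered the jars J1 to J4 from the far end of the row to the near end. I lifted three of them to feel their weight: J4 ≈ 355 g, J3 ≈ 212 g and J2 ≈ 149 g, each to within about 10–15 g. The beam stood about mid-travel while J3 was lifted. That put J1 at roughly 250–290 g, so heaviest J4 and lightest J2 had to go together. Both are now on the orange pan, with J1 and J3 on the green pan.

**Last checks:**
- **Level:** In the side view both pans moved 3 px from their end-stop position, against about 3.2 and 3.5 px expected for level. One pixel is about 4 mm of pan height, so a small remaining tilt would not show.
- **At rest:** Two pictures half a second apart differed by 2.1 grey levels on average. I took that as image noise, without testing it against a still scene.
- **Surroundings:** The robot was clear of the balance. The red-capped jar and the pens were still in place in the final view, but that crop did not show everything on the bench.
- **Contact force:** The one odd reading was about 7 N upwards while gripping J3. I think the jar was pressed briefly into its pan as the gripper closed, well under the 40 N limit.

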